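# Bottom the bench-pin clamp screw and back it off a quarter turn

### The job

Set the clamp on the bench-pin holder so that the wooden pin just slides: turn the thumbscrew clockwise (seen from above) until it bottoms snugly on the pin, without forcing it, then back it off a quarter turn anticlockwise from that point and let go. Leave the jar, the spool and the wax lump beside it where they are.

Things in the scene. Friction and masses are not known exactly. Their poses are not given: they have to be found in the camera images.
- wing (a point): Centre of the steel thumbscrew's flat head, on its upright screw axis: a plate with two like round ears, 40 mm along this point's x, 10 mm thick along its y (grip it across this), 22 mm high; z is up. Below it is a 9 mm thick neck; all else within 50 mm lies 28 mm or more below. Right-hand thread: clockwise from above tightens and lowers it, 2 mm a turn. It stays where left; drag about 0.03 N m.
- foot (a point): Brass pad, 20 mm wide, under the thumbscrew, 64 mm below the head's centre; it bottoms on the pin. The bottom comes 2.1 to 3.4 rad clockwise of the start, at a hidden angle. From first touch the torque climbs 2.0 N m per rad: snug from 0.12 N m (0.06 rad on), overtightened at 0.4 N m (0.2 rad on); this give springs back. The quarter turn counts from first touch. Loosening stops 4.2 rad from the bottom.
- holder_top (a point): Middle of the top of the holder's bridge, on the screw axis, 58 mm above the bench. The holder is a dark steel bracket screwed fast to the bench: base 110 x 130 mm, bridge 44 mm along this point's x by 98 mm along its y. The wooden bench pin lies under the bridge and points along -x.
- bead_jar: Bystander: glass bead jar with lid, 40 mm across, 64 mm high, loose; origin at the centre of its underside.
- thread_spool: Bystander: small thread spool standing upright, 36 mm across and high, loose; origin at the centre of its underside.
- wax: Bystander: lump of wax, 28 x 34 x 16 mm, loose; origin at the centre of its underside.

How it is judged:
By the outcome, as a careful person would: the job done as asked, in the order asked, and still so for the second after the job is handed in, with the robot touching nothing.
It also fails if it takes over 72 s, if anything falls off the work surface, if the arm or the gripper's body presses on something with over 40 N, if the wrist force passes 120 N, or if a joint passes its speed limit or range.

### The arm

A 6-joint arm with a two-finger parallel gripper is mounted at the origin on a cart in front of the work surface, level with it; the furniture and walls round the work are solid. World frame = base frame: x ahead of the robot, y to its left, z up, the work surface at z = 0. Lengths are in m, angles in rad, forces in N, time in s.
With the tool pointing down it reaches from about 0.35 to 0.775 m from the base axis. Payload 5.5 kg.
Tool frame: the origin (TCP) lies between the finger pads; the fingertips stand 17 mm ahead of it and the grasp point (between the pads) lies 2 mm behind it (env.finger_overhang is the distance from the TCP to the fingertips, in m); z points along the fingers, y is the direction in which the jaws open and shut (so a half turn about z gives the same grasp; the last joint's range is limited). The gripper opens to 85 mm and grips with 20 to 120 N. Pads are 22 mm wide; open, the fingers measure 114 mm over their backs; the gripper's body (76 mm by 85 mm) begins 54 mm behind the grasp point. The pads swing forward as they close: fully open they stand 13 mm farther back than shut.
Start: joints at [1.057, 0.313, 0.046, 1.304, 0, 1.431], TCP at [0.21, 0.535, 0.248] pointing down, gripper open.
Joint ranges: [-2.76, 2.76], [-0.86, 1.69], [-1.03, 1.26], [-2.2, 2.34], [-1.47, 1.5], [-3.14, 3.14]. Speed limits (rad/s): [2.57, 2.57, 3.14, 3.14, 3.14, 3.14].

### API

Orientations are given as a unit quaternion [w, x, y, z].
In Python, from workcell import env gives the robot as it stands. The module is installed in compiled form; this text tells all that it offers.
- The arm moves only by the tool arm_command, never from a script. Its argument "moves" is a list of rows, each a list of 5 numbers: the closure, from 0 (fully open) to 1 (shut), then the shift along the tool's x, y, z in mm, then the turn about the tool's z in rad. In form: [[fingers, dx, dy, dz, turn], ...]. A call has 1 to 12 rows; each row is the pose to reach, as a shift and turn from the pose commanded when the call began, along the tool's axes at that moment; what a row does not reach only later rows make up. A row lasts 1/10 s, in which the tool goes at most 50 mm and 8.59 degrees, less where a joint would pass 70% of its speed; a pose out of reach is approached as far as the arm can. A call with a gripper value outside its range is refused whole. The fingers move at their own pace and stop on an object; "squeeze" is the grip in N (left out, the last holds). Time passes only in rows, so rows that repeat a pose let the fingers close. It gives the time, the measured TCP pose, the force and the opening at its end, in the units of the state.
- env.get_state(): the state, without advancing time (a new reading comes with each control period).
- env.read_camera(name): name is "scene" or "top" or "wrist"; returns (picture, depth): 384x512x3 uint8, blue, green, red; 384x512 float32, m along the optical axis (not along the pixel's ray), 0 where there is no reading.
- env.get_calibration(name): a dict with "fx", "fy", "cx", "cy" (pixels), "pose" (4x4, takes a point from camera to world coordinates). Camera axes: x right, y down, z forward; pixel columns grow to the right and rows downward; lengths in m; the calibration is good to about 2 mm. A picture is of the moment at which its call begins: read the wrist's pose just before it. get_calibration takes no time and is no camera call; for the wrist camera it gives the pose at the moment of the call.
- env.hand_in(): hands the job in, once; it reports no verdict.
The state is a dict: "clock": time; "joint_pos": joint angles; "qvel": joint speeds; "tau": joint torques, N m; "tcp_pos": TCP position; "orientation": TCP orientation; "wrist_force": force on the tool from outside, world axes, zero at the start; "ft_torque": the same for the moment, N m; "finger_gap": finger opening in m.
Only numpy, scipy, OpenCV 4.12 (cv2) and the standard library are available. Lean on these libraries where they do the work, as an engineer would, in place of code of your own. Each camera call takes 0.05 s, during which the arm holds its last target. There are 200 camera calls.

## Working session

There is one attempt and no reset: what is moved stays moved. The work goes in short steps, Python scripts to look and compute and a tool call to move; the robot and the scene stay as the last step left them, time stands still between calls to the robot, and variables do not carry over. Pictures are saved under pics/ and viewed, about 8 in all and at most 12, crops included, and the job is handed in when it is done.

Besides the shell and the picture viewer there is one more tool, called after "Call:" in YAML: its name, and indented under it one key for each argument. arm_command: Moves the arm, as the interface text tells. Its arguments: {"type":"object","properties":{"moves":{"type":"array","items":{"type":"array","items":{"type":"number"}}},"squeeze":{"type":"number"}},"required":["moves"]}

```bash
mkdir -p pics; cat > h.py <<'E'
import numpy as np, cv2
from workcell import env
def snap(n,f):
    c=env.get_calibration(n); p,d=env.read_camera(n); cv2.imwrite('pics/'+f+'.png',p); np.savez('pics/'+f+'.npz',p=p,d=d,K=[c['fx'],c['fy'],c['cx'],c['cy']],T=c['pose']); return p,d,c
def pts(d,c):
    v,u=np.mgrid[:d.shape[0],:d.shape[1]]
    P=np.stack([(u-c['cx'])/c['fx']*d,(v-c['cy'])/c['fy']*d,d],-1); T=np.array(c['pose'])
    return P@T[:3,:3].T+T[:3,3]
E
python3 - <<'E'
from h import *
a=snap('scene','s0');b=snap('top','t0')
cv2.imwrite('pics/both.png',cv2.resize(np.vstack([a[0],b[0]]),(450,600)) if 0 else np.hstack([cv2.resize(a[0],(400,300)),cv2.resize(b[0],(400,300))]))
s=env.get_state();print(s)
for n in('scene','top'):print(np.round(env.get_calibration(n)['pose'],3))
E
```

```text
{'clock': 0.1, 'joint_pos': array([1.05742705e+00, 3.13963939e-01, 4.51065103e-02, 1.30359657e+00,
       6.47150773e-06, 1.43120129e+00]), 'qvel': array([-1.00372668e-03, -1.70348032e-03,  2.57463593e-03, -9.53797482e-04,
       -2.24101723e-05, -1.05831034e-03]), 'tau': array([ 2.58814398e-03, -4.81724060e+01,  2.99244583e+01,  1.26572396e-02,
       -6.63173273e-05,  8.76680360e-06]), 'tcp_pos': array([0.20974767, 0.53492956, 0.24748172]), 'orientation': array([-2.68882599e-04,  1.85801062e-01,  9.82587033e-01, -7.84014074e-04]), 'wrist_force': array([0.61410197, 0.28482795, 0.2713472 ]), 'ft_torque': array([-0.01732171, -0.01954745, -0.01679161]), 'finger_gap': 0.08518191882320657}
[[ 0.838 -0.294  0.461  0.105]
 [-0.546 -0.478  0.688 -0.639]
 [ 0.018 -0.828 -0.561  0.616]
 [ 0.     0.     0.     1.   ]]
[[-0.022 -0.997  0.076  0.519]
 [-0.999  0.024  0.021  0.02 ]
 [-0.023 -0.076 -0.997  0.956]
 [ 0.     0.     0.     1.   ]]
```

View pics/t0.png

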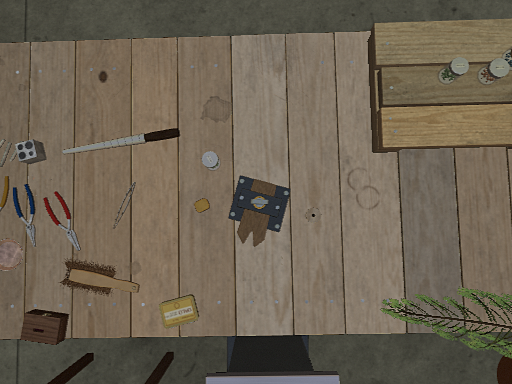

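View pics/s0.png

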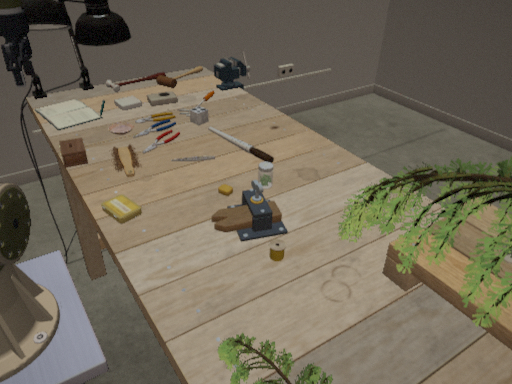

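The top view shows the wing at about (259,202) on the dark holder, the jar at (210,159), the wax at (202,205) and the spool at (313,214). The scene view confirms this layout: head at about (257,188), wax at (226,190), jar at (265,174) and spool at (277,251).

```bash
python3 - <<'E'
from h import *
for f,boxes in(('t0',dict(head=(248,190,271,214),hold=(225,172,293,240),jar=(198,148,222,172),wax=(192,196,212,214),spool=(304,205,322,224))),('s0',dict(head=(248,176,266,206)))):
    z=np.load('pics/'+f+'.npz');K=z['K'];c=dict(fx=K[0],fy=K[1],cx=K[2],cy=K[3],pose=z['T']);X=pts(z['d'],c)
    for n,(a,b,e,g) in boxes.items():
        Q=X[b:g,a:e].reshape(-1,3)
        print(f,n)
        for lo in ((.008,.03,.05,.08) if n!='head' else (.066,.075,.085,.095)):
            q=Q[(Q[:,2]>lo)]
            if len(q)>4:
                r=cv2.minAreaRect((q[:,:2]*1000).astype(np.float32)); print(lo,len(q),np.round(q.mean(0),3),'max',np.round(q[:,2].max(),3),[np.round(t,1) for t in r])
z=np.load('pics/t0.npz');cv2.imwrite('pics/z.png',np.hstack([cv2.resize(z['p'][170:250,220:300],(400,400),interpolation=2),cv2.resize(np.load('pics/s0.npz')['p'][165:245,215:295],(400,400),interpolation=2)]))
E
```

```text
t0 head
0.066 107 [0.56  0.019 0.131] max 0.956 [array([550. ,  24.7]), array([37.5, 49.8]), np.float64(62.5)]
0.075 89 [0.561 0.019 0.143] max 0.956 [array([543.3,  18.5]), array([37.5, 48. ]), np.float64(88.6)]
0.085 89 [0.561 0.019 0.143] max 0.956 [array([543.3,  18.5]), array([37.5, 48. ]), np.float64(88.6)]
0.095 89 [0.561 0.019 0.143] max 0.956 [array([543.3,  18.5]), array([37.5, 48. ]), np.float64(88.6)]
t0 hold
0.008 2437 [0.551 0.022 0.044] max 0.956 [array([542.9,  24.6]), array([128.9, 150.1]), np.float64(73.4)]
0.03 1005 [0.566 0.017 0.078] max 0.956 [array([559.9,  21.8]), array([103.3, 121.3]), np.float64(42.7)]
0.05 820 [0.561 0.019 0.088] max 0.956 [array([553.1,  21.4]), array([97.7, 63.8]), np.float64(73.4)]
0.08 107 [0.554 0.019 0.28 ] max 0.956 [array([543.3,  18.5]), array([37.5, 48. ]), np.float64(88.6)]
t0 jar
0.008 282 [0.661 0.128 0.067] max 0.956 [array([595.7,  88.6]), array([202.4,  38.4]), np.float64(31.4)]
0.03 258 [0.662 0.129 0.071] max 0.956 [array([595.7,  88.6]), array([202.4,  38.2]), np.float64(31.4)]
0.05 222 [0.663 0.13  0.076] max 0.956 [array([595.7,  88.7]), array([202.5,  37.5]), np.float64(31.6)]
t0 wax
0.008 157 [0.561 0.157 0.028] max 0.956 [array([550.8,  97.1]), array([163.8,  34.3]), np.float64(79.7)]
t0 spool
0.008 183 [ 0.53  -0.107  0.045] max 0.956 [array([532.2, -52.8]), array([143.9,  33.1]), np.float64(88.1)]
0.03 183 [ 0.53  -0.107  0.045] max 0.956 [array([532.2, -52.8]), array([143.9,  33.1]), np.float64(88.1)]
s0 head
0.066 153 [0.554 0.013 0.095] max 0.616 [array([ 341.9, -305.8]), array([817.2,  24.7]), np.float64(56.3)]
0.075 126 [0.553 0.012 0.101] max 0.616 [array([ 341.9, -305.8]), array([817.2,  24.7]), np.float64(56.3)]
0.085 115 [0.553 0.011 0.103] max 0.616 [array([ 341.9, -305.8]), array([817.2,  24.7]), np.float64(56.3)]
0.095 83 [0.552 0.008 0.108] max 0.616 [array([ 341.4, -306.4]), array([815.5,  24.6]), np.float64(56.3)]
```

View pics/z.png

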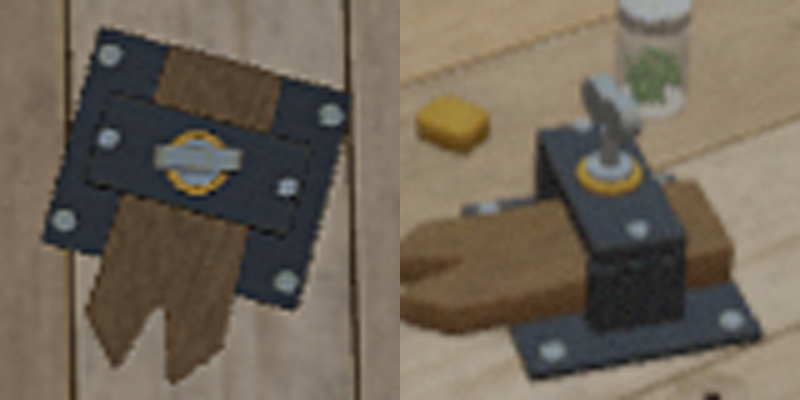

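The crops show the wing plate lying along image x, i.e. nearly along world y, with the jar behind it. I'll drop the zero-depth pixels and re-measure.

```bash
python3 - <<'E'
from h import *
for f,boxes in(('t0',dict(head=(248,190,271,214),jar=(198,148,222,172),wax=(192,196,212,214),spool=(304,205,322,224))),('s0',dict(head=(248,176,266,206)))):
    z=np.load('pics/'+f+'.npz');K=z['K'];c=dict(fx=K[0],fy=K[1],cx=K[2],cy=K[3],pose=z['T']);X=pts(z['d'],c);X[z['d']==0]=0
    for n,(a,b,e,g) in boxes.items():
        Q=X[b:g,a:e].reshape(-1,3)
        for lo,hi in ([(.012,.1)] if n!='head' else ((.085,.13),(.095,.13))):
            q=Q[(Q[:,2]>lo)&(Q[:,2]<hi)]
            r=cv2.minAreaRect((q[:,:2]*1000).astype(np.float32)); print(f,n,lo,len(q),np.round(q.mean(0),3),'max',np.round(q[:,2].max(),3),[np.round(t,1) for t in r])
s=env.get_state()
from scipy.spatial.transform import Rotation as R
Rt=R.from_quat(s['orientation'],scalar_first=True).as_matrix()
print(Rt.T@(np.array([.55,.015,.2475])-s['tcp_pos'])*1000,np.round(Rt,3))
W=np.linalg.inv(np.r_[np.c_[Rt,s['tcp_pos']],[[0,0,0,1]]])@env.get_calibration('wrist')['pose'];print('cam in tool',np.round(W,3),env.get_calibration('wrist')['fx'])
E
```

```text
t0 head 0.085 85 [0.563 0.019 0.105] max 0.11 [array([562.8,  18. ]), array([37.5,  9.1]), np.float64(88.6)]
t0 head 0.095 85 [0.563 0.019 0.105] max 0.11 [array([562.8,  18. ]), array([37.5,  9.1]), np.float64(88.6)]
t0 jar 0.012 273 [0.663 0.13  0.058] max 0.069 [array([665.7, 130.9]), array([38.9, 37.7]), np.float64(24.1)]
t0 wax 0.012 146 [0.561 0.159 0.016] max 0.021 [array([561.1, 159.4]), array([27.3, 33.3]), np.float64(24.7)]
t0 spool 0.012 181 [ 0.53  -0.108  0.035] max 0.04 [array([ 530.5, -107.8]), array([33.9, 33.2]), np.float64(88.7)]
s0 head 0.085 114 [0.557 0.017 0.099] max 0.108 [array([559. ,  19.9]), array([42.2, 10.7]), np.float64(86.9)]
s0 head 0.095 82 [0.557 0.016 0.102] max 0.108 [array([559. ,  18.5]), array([39.4, 10.6]), np.float64(86.5)]
[-5.06602718e+02 -3.59794222e+02  4.51922812e-01] [[-0.931  0.365 -0.001]
 [ 0.365  0.931 -0.001]
 [ 0.    -0.002 -1.   ]]
cam in tool [[ 0.    -0.946 -0.325  0.083]
 [ 1.     0.     0.    -0.   ]
 [-0.    -0.325  0.946 -0.125]
 [ 0.     0.     0.     1.   ]] 334.22507370047225
```

Call:
arm_command:
  moves:
    - [0,-40,-28,0,-0.14]
    - [0,-80,-56,0,-0.28]
    - [0,-120,-84,0,-0.42]
    - [0,-160,-110,0,-0.56]
    - [0,-200,-138,0,-0.7]
    - [0,-240,-166,0,-0.84]
    - [0,-280,-193,0,-0.98]
    - [0,-320,-220,0,-1.12]
    - [0,-360,-247,0,-1.26]
    - [0,-400,-275,0,-1.4]
    - [0,-440,-302,0,-1.54]
    - [0,-477,-327,0,-1.68]

```text
clock: 1.3
tcp_pos: [0.5133, 0.0875, 0.2481]
orientation: [-0.0, -0.577, 0.816, 0.0]
wrist_force: [0.4, -0.9, 0.5]
finger_gap: 0.0856
```

```bash
cat > st.py <<'E'
from h import *
from scipy.spatial.transform import Rotation as R
def st(tgt=None,yaw=None):
    s=env.get_state();M=R.from_quat(s['orientation'],scalar_first=True).as_matrix()
    y=np.degrees(np.arctan2(M[1,1],M[0,1]))
    print('t',round(s['clock'],2),'p',np.round(s['tcp_pos'],4),'yawy',round(y,2),'tilt',np.round(M[:2,2],4),'j',np.round(s['joint_pos'],3),'F',np.round(s['wrist_force'],2),'T',np.round(s['ft_torque'],3),'gap',round(s['finger_gap'],4))
    if tgt is not None: print('d',np.round(M.T@(np.array(tgt)-s['tcp_pos'])*1000,1))
    return s,M,y
if __name__=='__main__': st([.561,.018,.22])
E
python3 st.py
```

```text
t 1.3 p [0.5133 0.0875 0.2481] yawy 160.54 tilt [-0.0005  0.0003] j [ 0.014  0.208 -0.094  1.269  0.    -1.217] F [ 0.36 -0.89  0.53] T [ 0.09  -0.037  0.052] gap 0.0856
d [ 49.6 -68.1  28. ]
```

Call:
arm_command:
  moves:
    - [0,15,-18,10,-0.12]
    - [0,31,-35,20,-0.23]
    - [0,31,-35,20,-0.23]
    - [0,31,-35,20,-0.23]
    - [0,31,-35,20,-0.23]

```text
clock: 1.8
tcp_pos: [0.5349, 0.0489, 0.2286]
orientation: [0.0, -0.665, 0.747, 0.0]
wrist_force: [-0.5, 0.6, 0.3]
finger_gap: 0.0849
```

```bash
python3 - <<'E'
from st import *
s,M,y=st([.561,.018,.2])
p,d,c=snap('wrist','w0')
X=pts(d,c);X[d==0]=0
m=(X[...,2]>.088)&(X[...,2]<.125)&(abs(X[...,0]-.56)<.04)&(abs(X[...,1]-.018)<.04)
q=X[m];print(m.sum(),q.mean(0),q[:,2].max(),cv2.minAreaRect((q[:,:2]*1000).astype(np.float32)))
t=q[q[:,2]>q[:,2].max()-.004];print(len(t),t.mean(0),cv2.minAreaRect((t[:,:2]*1000).astype(np.float32)))
E
```

```text
t 1.8 p [0.5349 0.0489 0.2286] yawy 173.36 tilt [-0.0002  0.0004] j [-0.059  0.246 -0.093  1.232  0.    -1.513] F [-0.49  0.64  0.3 ] T [ 0.033  0.023 -0.02 ] gap 0.0849
d [ 27.6 -29.5  28.6]
731 [0.56028876 0.01836624 0.10333218] 0.10771855563286015 ((561.1317749023438, 19.586891174316406), (38.80183410644531, 10.302546501159668), 86.75255584716797)
479 [0.5610232  0.01953631 0.10533897] ((561.0680541992188, 20.03737449645996), (31.662771224975586, 10.080350875854492), 86.62240600585938)
```

View pics/w0.png

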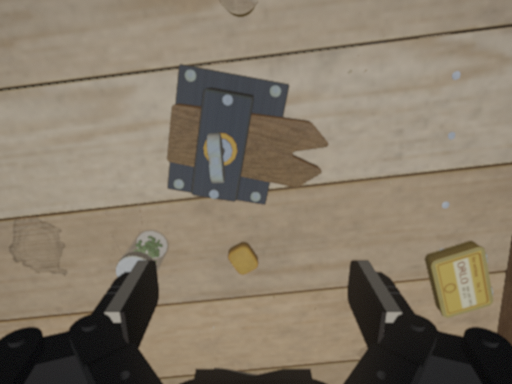

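Call:
arm_command:
  moves:
    - [0,13,-15,20,-0.03]
    - [0.4,26.6,-29.5,40,-0.058]
    - [0.4,26.6,-29.5,60,-0.058]
    - [0.4,26.6,-29.5,78,-0.058]
    - [0.4,26.6,-29.5,78,-0.058]
    - [0.4,26.6,-29.5,78,-0.058]

```text
clock: 2.45
tcp_pos: [0.5614, 0.0191, 0.1509]
orientation: [0.0, -0.687, 0.727, 0.0]
wrist_force: [-0.1, -0.7, -0.2]
finger_gap: 0.0517
```

```bash
python3 - <<'E'
from st import *
s,M,y=st([.561,.019,.093])
p,d,c=snap('wrist','w1')
X=pts(d,c);X[d==0]=0
m=(X[...,2]>.088)&(X[...,2]<.125)&(abs(X[...,0]-.56)<.03)&(abs(X[...,1]-.018)<.04)
q=X[m];print(m.sum(),q.mean(0),q[:,2].max(),cv2.minAreaRect((q[:,:2]*1000).astype(np.float32)))
E
```

```text
t 2.45 p [0.5614 0.0191 0.1509] yawy 176.76 tilt [0.0001 0.0002] j [-0.109  0.334 -0.168  1.069  0.    -1.623] F [-0.06 -0.69 -0.18] T [ 0.008 -0.008  0.015] gap 0.0517
d [ 0.2  0.4 57.9]
1133 [0.56102833 0.01619758 0.10405967] 0.1077409122897944 ((561.2153930664062, 19.116352081298828), (37.92313766479492, 9.934566497802734), 86.82488250732422)
```

View pics/w1.png

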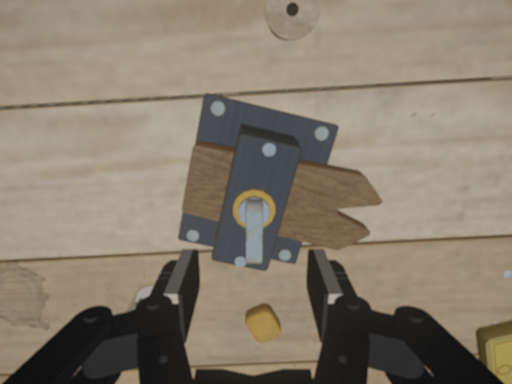

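Call:
arm_command:
  moves:
    - [0.4,0,0,20,0]
    - [0.4,0,0,40,0]
    - [0.4,0,0,57,0]
    - [0.4,0,0,57,0]
    - [0.4,0,0,57,0]
    - [0.4,0,0,57,0]

```text
clock: 3.1
tcp_pos: [0.5627, 0.0183, 0.0951]
orientation: [0.001, -0.687, 0.727, -0.001]
wrist_force: [0.3, -0.1, -1.0]
finger_gap: 0.0511
```

Call:
arm_command:
  moves:
    - [0.7,0,0,0,0]
    - [0.8,0,0,0,0]
    - [0.9,0,0,0,0]
    - [1,0,0,0,0]
    - [1,0,0,0,0]
    - [1,0,0,0,0]
    - [1,0,0,0,0]
    - [1,0,0,0,0]
  squeeze: 50

```text
clock: 3.9
tcp_pos: [0.561, 0.0183, 0.094]
orientation: [-0.0, -0.686, 0.727, 0.0]
wrist_force: [-3.2, -0.5, 5.5]
finger_gap: 0.0093
```

```bash
python3 st.py
```

```text
t 3.9 p [0.561  0.0183 0.094 ] yawy 176.71 tilt [-0.0006 -0.    ] j [-0.11   0.38  -0.251  0.94  -0.    -1.624] F [-3.17 -0.53  5.53] T [ 0.007  0.651 -0.01 ] gap 0.0093
d [ 3.00e-01  1.00e-01 -1.26e+02]
```

Call:
arm_command:
  moves:
    - [1,0,0,0,0.08]
    - [1,0,0,0.1,0.2]
    - [1,0,0,0.1,0.32]
    - [1,0,0,0.15,0.44]
    - [1,0,0,0.2,0.56]
    - [1,0,0,0.2,0.68]
    - [1,0,0,0.25,0.8]
    - [1,0,0,0.3,0.9]
    - [1,0,0,0.3,0.96]
    - [1,0,0,0.3,1.0]
    - [1,0,0,0.3,1.0]
    - [1,0,0,0.3,1.0]

```text
clock: 5.1
tcp_pos: [0.5591, 0.0193, 0.0936]
orientation: [-0.002, -0.254, 0.967, 0.001]
wrist_force: [-7.1, 3.5, 9.1]
finger_gap: 0.0093
```

```bash
python3 - <<'E'
from st import *
st()
for i in range(4):
    env.read_camera('wrist'); s=env.get_state(); print(np.round(s['wrist_force'],2),np.round(s['ft_torque'],3))
E
```

```text
t 5.1 p [0.5591 0.0193 0.0936] yawy 119.45 tilt [-0.0039  0.0017] j [-0.11   0.38  -0.253  0.942  0.001 -0.624] F [-7.15  3.47  9.07] T [0.478 1.57  0.054] gap 0.0093
[-8.58  3.29  9.83] [0.568 1.614 0.024]
[-8.05  3.17  9.79] [0.554 1.618 0.008]
[-7.58  2.57  9.93] [ 0.59   1.67  -0.022]
[-6.86  2.74 10.  ] [0.578 1.654 0.023]
```

Call:
arm_command:
  moves:
    - [1,0.6,0.9,-0.4,0]
    - [1,1.1,1.8,-0.8,0]
    - [1,1.1,1.8,-0.8,0]
    - [1,1.1,1.8,-0.8,0]

```text
clock: 5.7
tcp_pos: [0.559, 0.0194, 0.0937]
orientation: [-0.001, -0.254, 0.967, 0.0]
wrist_force: [-5.0, 0.9, 3.9]
finger_gap: 0.0093
```

```bash
python3 st.py
```

```text
t 5.7 p [0.559  0.0194 0.0937] yawy 119.42 tilt [-0.0014  0.0003] j [-0.109  0.378 -0.256  0.938  0.    -0.622] F [-5.02  0.85  3.93] T [0.16  0.966 0.012] gap 0.0093
d [  -0.9   -2.1 -126.3]
```

Call:
arm_command:
  moves:
    - [1,0.6,0.5,-0.3,0.08]
    - [1,1.2,1.0,-0.5,0.2]
    - [1,1.2,1.0,-0.5,0.32]
    - [1,1.2,1.0,-0.45,0.44]
    - [1,1.2,1.0,-0.4,0.56]
    - [1,1.2,1.0,-0.35,0.68]
    - [1,1.2,1.0,-0.3,0.8]
    - [1,1.2,1.0,-0.3,0.87]
    - [1,1.2,1.0,-0.3,0.9]
    - [1,1.2,1.0,-0.3,0.9]
    - [1,1.2,1.0,-0.3,0.9]

```text
clock: 6.8
tcp_pos: [0.5585, 0.0213, 0.0936]
orientation: [-0.0, 0.192, 0.981, 0.002]
wrist_force: [-0.7, 6.2, -1.1]
finger_gap: 0.0093
```

```bash
cat > m.py <<'E'
from st import *
st(); a=[]
for i in range(5):
    env.read_camera('wrist'); s=env.get_state(); a.append(np.r_[s['wrist_force'],s['ft_torque']])
print(np.round(np.mean(a,0),3),np.round(np.std(a,0),3))
E
python3 m.py
```

```text
t 6.8 p [0.5585 0.0213 0.0936] yawy 67.91 tilt [0.0004 0.0038] j [-0.107  0.376 -0.259  0.936  0.004  0.278] F [-0.68  6.17 -1.15] T [1.242 0.115 0.058] gap 0.0093
[-0.8    6.134 -0.973  1.233  0.143  0.04 ] [0.41  0.34  0.533 0.039 0.014 0.025]
```

Call:
arm_command:
  moves:
    - [1,0.5,1.2,0,0.1]
    - [1,0.9,2.3,0,0.18]
    - [1,0.9,2.3,0,0.2]
    - [1,0.9,2.3,0,0.2]
    - [1,0.9,2.3,0,0.2]

```text
clock: 7.55
tcp_pos: [0.5586, 0.0221, 0.0936]
orientation: [0.0, 0.289, 0.957, 0.0]
wrist_force: [1.8, -0.1, -6.1]
finger_gap: 0.0093
```

```bash
python3 m.py
```

```text
t 7.55 p [0.5586 0.0221 0.0936] yawy 56.46 tilt [0.0004 0.0004] j [-0.104  0.376 -0.259  0.935  0.     0.481] F [ 1.84 -0.09 -6.09] T [ 0.111 -0.424  0.045] gap 0.0093
[ 3.342  0.941 -9.55   0.108 -0.672  0.031] [0.634 0.655 0.972 0.028 0.112 0.022]
```

Call:
arm_command:
  moves:
    - [1,0,0.2,0.4,0.07]
    - [1,0,0.25,0.6,0.1]
    - [1,0,0.25,0.6,0.1]

```text
clock: 8.1
tcp_pos: [0.5587, 0.0223, 0.0936]
orientation: [0.0, 0.337, 0.942, 0.0]
wrist_force: [2.0, 0.2, -7.3]
finger_gap: 0.009
```

```bash
python3 m.py
```

```text
t 8.1 p [0.5587 0.0223 0.0936] yawy 50.67 tilt [0.0007 0.0001] j [-0.104  0.376 -0.259  0.935  0.     0.583] F [ 2.03  0.21 -7.27] T [ 0.131 -0.639  0.05 ] gap 0.009
[ 3.309  0.874 -8.035  0.137 -0.731  0.058] [0.556 0.518 0.412 0.032 0.044 0.025]
```

Call:
arm_command:
  moves:
    - [1,0,0.2,0.1,0.05]
    - [1,0,0.2,0.1,0.08]
    - [1,0,0.2,0.1,0.08]

```text
clock: 8.65
tcp_pos: [0.5588, 0.0224, 0.0936]
orientation: [0.0, 0.374, 0.927, 0.0]
wrist_force: [4.4, -0.2, -7.2]
finger_gap: 0.009
```

```bash
python3 m.py
```

```text
t 8.65 p [0.5588 0.0224 0.0936] yawy 46.08 tilt [0.0007 0.0001] j [-0.103  0.376 -0.259  0.935  0.     0.663] F [ 4.37 -0.23 -7.23] T [ 0.105 -0.811  0.022] gap 0.009
[ 4.343  0.805 -7.276  0.109 -0.894  0.04 ] [0.429 0.509 0.269 0.031 0.047 0.026]
```

Call:
arm_command:
  moves:
    - [1,-0.4,0.6,0.2,0.06]
    - [1,-0.7,0.9,0.4,0.1]
    - [1,-0.7,0.9,0.4,0.1]

```text
clock: 9.2
tcp_pos: [0.5591, 0.0226, 0.0934]
orientation: [-0.0, 0.42, 0.908, -0.0]
wrist_force: [1.0, 0.5, -2.4]
finger_gap: 0.0092
```

```bash
python3 m.py
```

```text
t 9.2 p [0.5591 0.0226 0.0934] yawy 40.36 tilt [-0.0007 -0.    ] j [-0.103  0.378 -0.257  0.937 -0.     0.763] F [ 0.98  0.54 -2.39] T [ 0.069 -0.131  0.048] gap 0.0092
[-0.518  0.714 -0.225  0.086  0.094  0.017] [0.668 0.403 0.575 0.026 0.122 0.027]
```

Call:
arm_command:
  moves:
    - [1,0,0.2,0.1,0.06]
    - [1,0,0.2,0.1,0.09]
    - [1,0,0.2,0.1,0.09]

```text
clock: 9.75
tcp_pos: [0.5594, 0.0227, 0.0933]
orientation: [-0.0, 0.46, 0.888, -0.0]
wrist_force: [-1.9, 0.4, 4.7]
finger_gap: 0.0092
```

```bash
python3 m.py
```

```text
t 9.75 p [0.5594 0.0227 0.0933] yawy 35.21 tilt [-0.0004  0.    ] j [-0.103  0.378 -0.256  0.936 -0.     0.854] F [-1.95  0.36  4.67] T [0.084 0.616 0.025] gap 0.0092
[-3.421  1.047  5.048  0.103  0.759  0.027] [0.686 0.711 0.399 0.019 0.072 0.033]
```

Call:
arm_command:
  moves:
    - [1,0,0.2,0,0.06]
    - [1,0,0.2,0,0.09]
    - [1,0,0.2,0,0.09]

```text
clock: 10.3
tcp_pos: [0.5596, 0.0229, 0.0932]
orientation: [-0.0, 0.5, 0.866, -0.0]
wrist_force: [-4.1, 1.1, 4.8]
finger_gap: 0.009
```

```bash
python3 m.py
```

```text
t 10.3 p [0.5596 0.0229 0.0932] yawy 30.03 tilt [-0.0004  0.0001] j [-0.102  0.379 -0.256  0.937  0.     0.944] F [-4.13  1.11  4.82] T [0.152 0.803 0.034] gap 0.009
[-3.796  1.089  5.438  0.128  0.773  0.007] [0.366 0.228 0.363 0.003 0.034 0.022]
```

Call:
arm_command:
  moves:
    - [1,0,0.2,0,0.06]
    - [1,0,0.2,0,0.08]
    - [1,0,0.2,0,0.08]

```text
clock: 10.85
tcp_pos: [0.5598, 0.023, 0.0932]
orientation: [-0.0, 0.534, 0.846, -0.0]
wrist_force: [-2.9, 0.4, 4.9]
finger_gap: 0.0095
```

```bash
python3 m.py
```

```text
t 10.85 p [0.5598 0.023  0.0932] yawy 25.46 tilt [-0.0004  0.0001] j [-0.102  0.379 -0.255  0.937  0.     1.024] F [-2.9   0.41  4.91] T [ 0.105  0.755 -0.05 ] gap 0.0095
[-3.614  0.361  5.672  0.135  0.758  0.042] [0.312 0.329 0.336 0.013 0.019 0.016]
```

Call:
arm_command:
  moves:
    - [1,0,0.2,0,0.06]
    - [1,0,0.2,0,0.08]
    - [1,0,0.2,0,0.08]

```text
clock: 11.4
tcp_pos: [0.56, 0.0231, 0.0932]
orientation: [-0.0, 0.567, 0.824, -0.0]
wrist_force: [-4.6, 0.2, 4.1]
finger_gap: 0.0093
```

```bash
python3 m.py
```

```text
t 11.4 p [0.56   0.0231 0.0932] yawy 20.89 tilt [-0.0003  0.0001] j [-0.102  0.379 -0.255  0.937  0.     1.104] F [-4.57  0.18  4.13] T [0.136 0.835 0.129] gap 0.0093
[-3.744  1.029  5.156  0.11   0.749  0.134] [0.447 0.53  0.337 0.017 0.013 0.025]
```

Call:
arm_command:
  moves:
    - [1,0,0.1,0,0.03]
    - [1,0,0.1,0,0.04]
    - [1,0,0.1,0,0.04]

```text
clock: 11.95
tcp_pos: [0.5601, 0.0231, 0.0932]
orientation: [-0.0, 0.583, 0.812, -0.0]
wrist_force: [-3.5, 1.0, 4.8]
finger_gap: 0.0089
```

```bash
python3 m.py
```

```text
t 11.95 p [0.5601 0.0231 0.0932] yawy 18.62 tilt [-0.0004  0.    ] j [-0.102  0.38  -0.255  0.937  0.     1.144] F [-3.51  0.97  4.76] T [0.119 0.79  0.188] gap 0.0089
[-3.723  0.522  5.066  0.122  0.77   0.211] [0.334 0.417 0.343 0.025 0.033 0.027]
```

Call:
arm_command:
  moves:
    - [1,0,-0.3,0,-0.08]
    - [1,0,-0.7,-0.1,-0.2]
    - [1,0,-1.2,-0.1,-0.34]
    - [1,-0.1,-1.6,-0.2,-0.48]
    - [1,-0.3,-2.0,-0.2,-0.62]
    - [1,-0.5,-2.3,-0.2,-0.76]
    - [1,-0.8,-2.6,-0.3,-0.9]
    - [1,-1.1,-2.9,-0.3,-1.04]
    - [1,-1.4,-3.1,-0.4,-1.18]
    - [1,-1.7,-3.2,-0.4,-1.32]
    - [1,-2.0,-3.3,-0.5,-1.44]
    - [1,-2.1,-3.3,-0.5,-1.52]

```text
clock: 13.4
tcp_pos: [0.5585, 0.02, 0.0937]
orientation: [0.001, -0.139, 0.99, -0.0]
wrist_force: [-1.2, 0.8, 2.7]
finger_gap: 0.0091
```

```bash
python3 m.py
```

```text
t 13.4 p [0.5585 0.02   0.0937] yawy 105.93 tilt [0.0012 0.0001] j [-0.108  0.375 -0.26   0.934  0.    -0.386] F [-1.18  0.82  2.66] T [ 0.029  0.185 -0.022] gap 0.0091
[-0.843  0.62   3.148  0.096  0.123 -0.017] [0.486 0.688 0.638 0.025 0.062 0.019]
```

Call:
arm_command:
  moves:
    - [1,-0.2,0,0,-0.1]
    - [1,-0.2,0,0,-0.14]
    - [1,-0.2,0,0,-0.14]
    - [1,-0.2,0,0,-0.14]
    - [1,-0.2,0,0,-0.14]

```text
clock: 14.15
tcp_pos: [0.5586, 0.0197, 0.0937]
orientation: [0.0, -0.205, 0.979, -0.0]
wrist_force: [1.2, -1.2, 4.7]
finger_gap: 0.009
```

```bash
python3 m.py
```

```text
t 14.15 p [0.5586 0.0197 0.0937] yawy 113.61 tilt [ 0.001  -0.0006] j [-0.108  0.375 -0.26   0.935 -0.    -0.52 ] F [ 1.23 -1.2   4.68] T [-0.313 -0.068 -0.063] gap 0.009
[ 0.868 -1.577  3.951 -0.474 -0.132 -0.029] [0.378 0.581 0.387 0.038 0.057 0.031]
```

Call:
arm_command:
  moves:
    - [0.9,0,0,0,0]
    - [0.8,0,0,0,0]
    - [0.6,0,0,0,0]
    - [0.4,0,0,0,0]
    - [0.4,0,0,0,0]
    - [0.4,0,0,-15,0]
    - [0.4,0,0,-35,0]
    - [0.4,0,0,-57,0]
    - [0.4,0,0,-57,0]
    - [0.4,0,0,-57,0]
    - [0.4,0,0,-57,0]

```text
clock: 15.5
tcp_pos: [0.5573, 0.0202, 0.1493]
orientation: [-0.001, -0.205, 0.979, 0.0]
wrist_force: [0.5, 0.5, -0.2]
finger_gap: 0.0514
```

```bash
python3 - <<'E'
from st import *
s,M,y=st()
p,d,c=snap('wrist','w2')
X=pts(d,c);X[d==0]=0
m=(X[...,2]>.088)&(X[...,2]<.125)&(abs(X[...,0]-.56)<.03)&(abs(X[...,1]-.018)<.03)
q=X[m];print(m.sum(),q.mean(0),q[:,2].max(),cv2.minAreaRect((q[:,:2]*1000).astype(np.float32)))
E
```

```text
t 15.5 p [0.5573 0.0202 0.1493] yawy 113.69 tilt [-0.0017  0.0003] j [-0.108  0.33  -0.179  1.064  0.    -0.521] F [ 0.47  0.5  -0.23] T [0.039 0.027 0.01 ] gap 0.0514
1113 [0.55690982 0.01874183 0.10366153] 0.10745065798492018 ((559.9388427734375, 20.14306640625), (38.44900894165039, 9.718669891357422), 23.384321212768555)
```

View pics/w2.png

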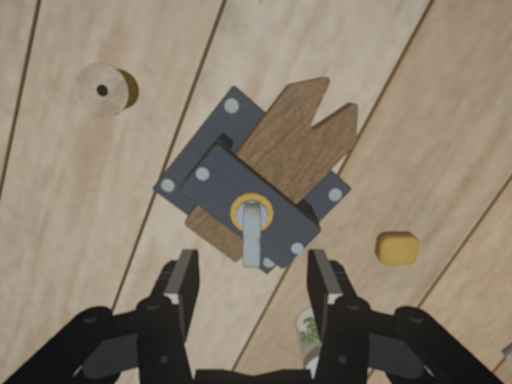

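The wing at (252,230) is upright between the open fingers at a yaw of about 23.4°, which matches the target of 23.8°. The spool at (103,90), the wax at (397,248) and the jar at (310,335) are all standing. I'll check them in the top view and then hand in.

```bash
python3 - <<'E'
from h import *
z=np.load('pics/t0.npz');p,d,c=snap('top','t1')
for n,(a,b,e,g) in dict(jar=(198,148,222,172),wax=(192,196,212,214),spool=(304,205,322,224)).items():
    print(n,np.abs(p[b:g,a:e].astype(float)-z['p'][b:g,a:e]).mean())
    X=pts(d,c);X[d==0]=0;Q=X[b:g,a:e].reshape(-1,3);q=Q[(Q[:,2]>.012)&(Q[:,2]<.1)]
    print(len(q),q.mean(0).round(3))
print(env.hand_in())
E
```

```text
jar 17.026041666666668
64 [0.668 0.143 0.064]
wax 14.757407407407408
91 [0.561 0.165 0.016]
spool 7.76803118908382
137 [ 0.53  -0.111  0.035]
the job is handed in; nothing more can be done
None
```

The clamp is set and the job is handed in. The screw was tightened to a snug stop, backed off a quarter turn and released, with the clock at about 15.5 s of the 72 s allowed.

- **Tightening:** I gripped the wing and turned it clockwise about 2.76 rad in one grip. The torque rose from the drag level of about 0.03 N m to 0.13 and then 0.21 N m, at the stated 2 N m per rad. That puts first touch about 0.09 rad before the end point, which is snug and well under overtightened.
- **Backing off:** I then turned it back about 1.66 rad, to a quarter turn from first touch. The target tool angle was 113.8° and I measured 113.6 to 113.7° around the release.
- **After release:** The wrist camera measured the wing at 23.4°, against an ideal of about 23.8°, so it stayed where I left it. The fingers were open and clear above it, and the wrist force was about zero.
- **Bystanders:** In the last wrist picture the jar, spool and wax were all upright, and I recorded no contact with them. My final top-view comparison was not clean. All three showed fewer visible points and mean positions shifted by 4 to 14 mm. I put this down to the arm partly hiding them, but I did not confirm their exact positions from a clear view.

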